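# Open the wide tablet jar in the cleaning cupboard

## Robot

A 6-joint arm with a two-finger parallel gripper is mounted at the origin on the work surface. World frame = base frame: x ahead of the robot, y to its left, z up, the work surface at z = 0. Lengths are in mm, angles in rad, forces in N, time in s.
With the tool pointing down it reaches from about 325 to 750 mm from the base axis. Payload 7.6 kg.
Tool frame: the origin (TCP) lies at the very end of the fingers, on their centre line; the grasp point (between the pads) lies 19 mm behind it (env.grip_point_offset is the distance from the TCP to the grasp point, in mm); z points along the fingers, x is the direction in which the jaws open and shut, and the axes are right-handed (so a half turn about z gives the same grasp; the last joint's range is limited). The gripper opens to 85 mm and grips with 20 to 120 N. Pads are 22 mm wide; open, the fingers measure 114 mm over their backs; the gripper's body (76 mm by 85 mm) begins 54 mm behind the grasp point. The pads swing forward as they close: fully open they stand 13 mm farther back than shut.
Start: joints at [-1.399, 0.052, 1.401, -0, 1.689, -0.07], TCP at [125.735, -509.741, 231.323] pointing down, gripper open.
Joint ranges: [-2.9, 2.9], [-0.91, 2.17], [0.12, 2.37], [-1.06, 4.2], [0.26, 2.73], [-2.93, 2.93]. Speed limits (rad/s): [2.57, 2.57, 3.01, 3.14, 3.14, 3.14].

## Interface

Orientations are given as a rotation vector (axis times angle).
In Python, from workcell import env gives the robot as it stands. The module is installed in compiled form; this text tells all that it offers.
- The arm moves only by the tool servo_tool, never from a script. Its argument "moves" is one flat list of numbers, 7 for each row, row after row: the turn, a rotation vector about the tool's x, y, z each as a share of 5 degrees, from -1 to 1, then the shift along the tool's x, y, z each as a share of 0.03 m, from -1 to 1, then the gripper's target within -1 to 1 (shut at 1, half-way at 0, fully open at -1). A call has 1 to 5 rows; each row shifts and turns the pose as measured when the row begins, along the tool's axes as they then stand; what a row does not reach is not made up. A row lasts 1/10 s, in which the tool goes at most 50 mm and 8.59 degrees, less where a joint would pass 70% of its speed; a pose out of reach is approached as far as the arm can. A call with a number of a shift or a turn outside -1 to 1 is refused whole. A call with a gripper value outside its range is refused whole. The fingers move at their own pace and stop on an object; "grip_force" is the grip in N (left out, the last holds). Time passes only in rows, so rows that do not move let the fingers close. It gives the time, the measured TCP pose, the force and the opening at its end, in the units of the state.
- env.get_state(): the state, without advancing time (a new reading comes with each control period).
- env.capture(name): name is "side" or "top" or "wrist"; returns (picture, depth): 480x640x3 uint8, red, green, blue; 480x640 float32, mm along the optical axis (not along the pixel's ray), 0 where there is no reading.
- env.camera_model(name): a dict with "fx", "fy", "cx", "cy" (pixels), "k1" (the pictures are not rectified: a ray, as slopes to the right and down, at radius r is drawn at 1 + k1 r^2 times it, then the intrinsics apply), "rvec" (rotation vector, rad) and "tvec" (3), from world to camera coordinates, as OpenCV has them. Camera axes: x right, y down, z forward; pixel columns grow to the right and rows downward; lengths in mm; the calibration is good to about 2 mm. A picture is of the moment at which its call begins: read the wrist's pose just before it. camera_model takes no time and is no camera call; for the wrist camera it gives the pose at the moment of the call.
- env.sign_off(): hands the job in, once; it reports no verdict.
Trained networks look in the newest picture that a camera, given by its name, has taken for a name from the list of things; names that differ only in an ending like _2 or _b are one class to them, and where a whole thing is asked for, a point or a joint stands for the part that bears it (a point fixed in the world has none). Each returns a list of dicts, best first, with "conf" (0 to 1); they miss things now and then, are a little off and sometimes report something else, mostly with a low value. They report only what shows in the picture. A call takes as long as a camera call. They do not tell look-alikes from the thing itself.
- env.search_frame(camera, name): "rect" ([centre column, centre row, width, height] in pixels, round what is visible of it).
- env.tip_of(camera, name): "at" ([column, row] in pixels: a listed point, or the origin of a listed thing).
The state is a dict: "clock": time; "joint_positions": joint angles; "qd": joint speeds; "joint_torque": joint torques, N m; "position": TCP position; "tool_rot": TCP orientation; "force": force on the tool from outside, world axes, zero at the start; "torque": the same for the moment, N m; "finger_gap": finger opening in mm.
Only numpy, scipy, OpenCV 4.12 (cv2) and the standard library are available. Lean on these libraries where they do the work, as an engineer would, in place of code of your own. Each camera call takes 0.05 s, during which the arm holds its last target.

## Task

Open the wide glass jar of cleaning tablets: take its loose steel lid by the knob, lift it off and set it down, without dropping it, knob up in the middle of the round cork mat. Leave both jars standing where they are and the narrow jar closed.

Things in the scene. Friction and masses are not known exactly. Their poses are not given: they have to be found in the camera images.
- wide_knob (a point): Middle of the upright cylindrical knob (26 mm across, 28 mm high, on an 8 mm neck) of the wide jar's loose steel lid (0.2-0.4 kg). On its axis, z up: 14 mm below the knob's top, 22 mm above the lid's flat upper face, 36 mm above its lowest face. Lid: plate 128 mm across, 6 mm thick, with a plug under it, 100 mm across, 8 mm deep, loose in the 112 mm mouth; set down, it stands on the plug.
- wide_jar: Wide round clear glass jar with white tablets inside, 120 mm in outer diameter, 110 mm high, wall 4 mm, about 0.7 kg, standing loose on the shelf. Origin at the centre of its underside, z up. With the lid on, the top of the knob is 152 mm above this origin.
- narrow_knob (a point): Middle of the knob of the other, narrow jar's lid, which stays on. Same knob, 26 mm in diameter, on a lid 92 mm in diameter; the clear glass jar below it is 84 mm in outer diameter and 130 mm high. The point is on the knob's axis, 158 mm above the shelf; the knob's top is at 172 mm.
- mat: Plain round cork mat, 190 mm in diameter, 6 mm thick, fixed flat on the shelf. Origin at the centre of its underside, z up; its upper face is 6 mm above it.
There are look-alikes about, which are no part of the job. What is shaped like the part that bears wide_knob but yellow is not meant.

How it is judged:
By the outcome, as a careful person would: the job done as asked, in the order asked, and still so for the second after the job is handed in, with the robot touching nothing.
It also fails if it takes over 43 s, if anything falls off the work surface, if the arm or the gripper's body presses on something with over 40 N, if the wrist force passes 120 N, or if a joint passes its speed limit or range.

## Working session

There is one attempt and no reset: what is moved stays moved. The work goes in short steps, Python scripts to look and compute and a tool call to move; the robot and the scene stay as the last step left them, time stands still between calls to the robot, and variables do not carry over. Pictures are saved under pics/ and viewed, and the job is handed in when it is done.

Besides the shell and the picture viewer there is one more tool, called after ">>>" in YAML: its name, and indented under it one key for each argument. servo_tool: Moves the arm, as the interface text tells. Its arguments: {"type":"object","properties":{"moves":{"type":"array"},"grip_force":{"type":"number"}},"required":["moves"]}

```bash
mkdir -p pics
cat > h.py <<'E'
import numpy as np, cv2
from workcell import env
def cam(n):
    m=env.camera_model(n); R=cv2.Rodrigues(np.array(m["rvec"],float))[0]; t=np.array(m["tvec"],float).ravel(); return m,R,t
def ray(m,u,v):
    xd=(u-m["cx"])/m["fx"]; yd=(v-m["cy"])/m["fy"]
    x,y=xd,yd
    for _ in range(30):
        s=1+m["k1"]*(x*x+y*y); x,y=xd/s,yd/s
    return np.array([x,y,1.])
def at_depth(c,u,v,d):
    m,R,t=c; return R.T@(ray(m,u,v)*d-t)
def at_z(c,u,v,z):
    m,R,t=c; o=-R.T@t; d=R.T@ray(m,u,v); return o+d*(z-o[2])/d[2]
def proj(c,p):
    m,R,t=c; q=R@np.array(p,float)+t; x,y=q[0]/q[2],q[1]/q[2]; s=1+m["k1"]*(x*x+y*y)
    return np.array([m["fx"]*x*s+m["cx"],m["fy"]*y*s+m["cy"]])
def save(n,img): cv2.imwrite("pics/"+n+".png",cv2.cvtColor(img,cv2.COLOR_RGB2BGR))
E
python3 - <<'E'
from h import *
print(env.get_state())
for n in ("side","top"):
    im,d=env.capture(n); save(n+"0",im); np.save(n+"0.npy",d)
    for k in ("wide_knob","narrow_knob","mat","wide_jar"):
        try: print(n,k,env.tip_of(n,k))
        except Exception as e: print(n,k,e)
E
```

```text
{'clock': 0.0, 'joint_positions': array([-1.39934424e+00,  5.28244184e-02,  1.40169862e+00, -5.34055593e-05,
        1.68859234e+00, -7.02773057e-02]), 'qd': array([ 0.0015103 , -0.00060274, -0.00097551,  0.00095898, -0.00140055,
        0.00046791]), 'joint_torque': array([ 1.62162200e-04, -3.81666076e+01, -3.60186231e+01, -1.00048935e-04,
        6.32794181e-03, -2.17684124e-05]), 'position': array([ 125.6452284 , -509.44374916,  230.49206464]), 'tool_rot': array([-2.47229698e+00,  1.93679694e+00,  1.82996777e-03]), 'force': array([-0.07344923,  0.05034733, -0.14110195]), 'torque': array([-0.04027382,  0.031045  ,  0.02344082]), 'finger_gap': 85.36737891806584}
side wide_knob [{'at': [260.1, 192.7], 'conf': 0.98}, {'at': [362.2, 171.4], 'conf': 0.78}, {'at': [330.5, 187.9], 'conf': 0.68}, {'at': [368.4, 277.7], 'conf': 0.58}]
side narrow_knob [{'at': [269.4, 375.9], 'conf': 0.94}]
side mat [{'at': [259.8, 304.5], 'conf': 0.92}]
side wide_jar [{'at': [331.5, 224.9], 'conf': 0.8}]
top wide_knob [{'at': [428.6, 252.2], 'conf': 0.87}, {'at': [430.8, 172.3], 'conf': 0.87}, {'at': [336.5, 302.5], 'conf': 0.59}, {'at': [498.5, 274.9], 'conf': 0.58}]
top narrow_knob [{'at': [170.2, 246.2], 'conf': 0.9}]
top mat [{'at': [296.1, 213.6], 'conf': 0.86}]
top wide_jar []
```

View pics/side0.png

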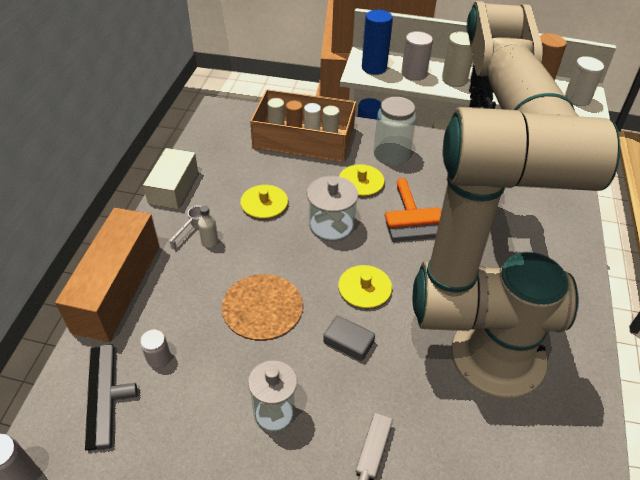

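View pics/top0.png

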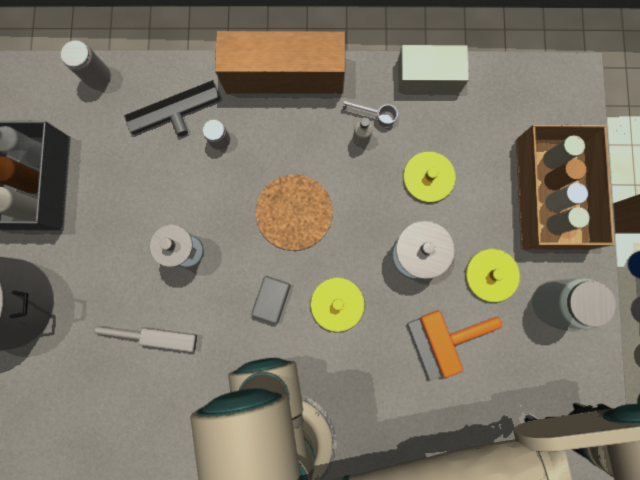

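Candidates for wide_knob:

| Thing | Side pixel | Top pixel | Verdict |
|---|---|---|---|
| Steel lid on the wide jar | (333,187) | (428,250) | chosen |
| Yellow lid | (264,197) | (431,175) | not meant |
| Yellow lid | (362,175) | (496,274) | not meant |
| Yellow lid | (366,282) | (337,304) | not meant |
| Narrow jar knob | (271,376) | (168,244) | must stay on |

Next I'll check the choice in a close crop and triangulate it.

Run:
```python
from h import *
a=cv2.imread("pics/side0.png")[150:260,270:400]; b=cv2.imread("pics/top0.png")[195:305,365:495]
cv2.imwrite("pics/crop0.png",np.hstack([cv2.resize(a,(390,330)),cv2.resize(b,(390,330))]))
S=cam("side");T=cam("top"); ds=np.load("side0.npy"); dt=np.load("top0.npy")
def tri(us,ut):
    A=[];bb=[]
    for c,u in((S,us),(T,ut)):
        m,R,t=c; o=-R.T@t; d=R.T@ray(m,*u); d/=np.linalg.norm(d); P=np.eye(3)-np.outer(d,d); A.append(P);bb.append(P@o)
    return np.linalg.lstsq(np.vstack(A),np.hstack(bb),rcond=None)[0]
print("knob tri",tri((330.5,187.9),(428.6,252.2)))
for z in(138,):print(at_z(S,330.5,187.9,z),at_z(T,428.6,252.2,z))
print("narrow",at_z(S,269.4,375.9,158),at_z(T,170.2,246.2,158))
print("jar",at_z(S,331.5,224.9,0))
# knob top depth, lid from top: fit points
def cloud(c,d,r0,r1,c0,c1):
    return np.array([at_depth(c,u,v,d[v,u]) for v in range(r0,r1) for u in range(c0,c1) if d[v,u]>0])
P=cloud(T,dt,210,290,385,465)
k=P[P[:,2]>132]; print("knob top",len(k),np.median(k,0),k.min(0),k.max(0))
l=P[(P[:,2]>105)&(P[:,2]<127)]; (e,r)=cv2.minEnclosingCircle(l[:,:2].astype(np.float32)); print("lid",len(l),np.median(l[:,2]),e,r)
img=cv2.cvtColor(cv2.imread("pics/top0.png"),cv2.COLOR_BGR2HSV)
for n,c,d in(("top",T,dt),("side",S,ds)):
    hsv=cv2.cvtColor(cv2.imread(f"pics/{n}0.png"),cv2.COLOR_BGR2HSV)
    mk=((hsv[...,0]<20)&(hsv[...,1]>110)&(hsv[...,2]>60)).astype(np.uint8)
    mk=cv2.morphologyEx(mk,5*0+cv2.MORPH_CLOSE,np.ones((7,7)))
    cs=cv2.connectedComponentsWithStats(mk); uu=(296,213) if n=="top" else (260,304)
    L=cs[1][uu[1],uu[0]]; ys,xs=np.where(cs[1]==L)
    Q=np.array([at_z(c,x,y,6) for x,y in zip(xs,ys)]); e,r=cv2.minEnclosingCircle(Q[:,:2].astype(np.float32)); print("mat",n,L,len(Q),Q.mean(0),e,r, np.median(cloud(c,d,uu[1]-5,uu[1]+5,uu[0]-5,uu[0]+5),0))
```

```text
knob tri [ 445.12172233 -313.21654515  121.94196614]
[ 448.70936377 -295.81929692  138.        ] [ 436.99379049 -310.23866261  138.        ]
narrow [451.60237016 253.16583523 158.        ] [443.9777458  240.69810039 158.        ]
jar [ 442.59541463 -304.85130041    0.        ]
knob top 134 [ 444.90239739 -306.17867717  150.33379672] [ 433.2669442  -319.68963363  132.29014301] [ 457.72275387 -294.76491027  155.58757512]
lid 2487 115.02904682055782 (445.6434631347656, -307.92767333984375) 64.20970916748047
mat top 5 4497 [547.46723291  -9.80586211   6.        ] (548.1364135742188, -9.81875991821289) 93.89639282226562 [546.24294664 -14.5163856    5.30176375]
mat side 19 4208 [546.3884733  -2.9539093   6.       ] (547.015625, -5.547759056091309) 95.64984893798828 [554.19504228  -9.31951895   5.55360298]
```

View pics/crop0.png

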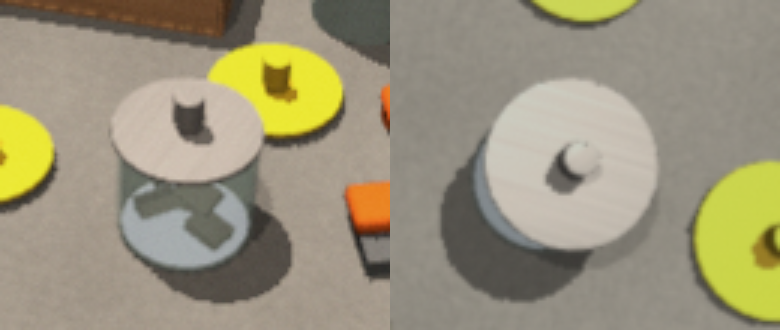

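The crop confirms the target: a steel lid with its knob on the glass jar holding tablets, with the yellow lids beside it on the shelf. Now I'll work out the approach.

```bash
cat >> h.py <<'E'
def togo(p,yaw=None):
    s=env.get_state(); R=cv2.Rodrigues(s["tool_rot"])[0]; d=np.array(p)-s["position"]
    print("clk",round(s["clock"],2),"pos",s["position"].round(1),"gap",round(s["finger_gap"],1),"F",s["force"].round(1))
    print("toolX",R[:,0].round(3),"toolZ",R[:,2].round(3),"world d",d.round(1),"tool units",(R.T@d/30).round(3))
    if yaw is not None:
        x=np.array([np.cos(yaw),np.sin(yaw),0]); z=np.array([0,0,-1.]); Rt=np.c_[x,np.cross(z,x),z]
        print("turn units",(cv2.Rodrigues(R.T@Rt)[0].ravel()/np.radians(5)).round(2))
E
python3 - <<'E'
from h import *
togo((445,-307,270))
m,R,t=cam("wrist"); print("wristcam",-R.T@t,R.T[:,2],R.T[:,0])
im,d=env.capture("wrist"); save("w0",im)
T=cam("top"); dt=np.load("top0.npy")
for u,v in((588,303),(428,248),(574,147),(300,60)):print(u,v,at_depth(T,u,v,dt[v,u]).round())
E
```

```text
clk 0.5 pos [ 125.7 -509.7  231.3] gap 85.3 F [ 0.5  0.4 -0.1]
toolX [ 0.239 -0.971  0.   ] toolZ [ 0. -0. -1.] world d [319.3 202.7  38.7] tool units [ -4.013 -11.951  -1.29 ]
wristcam [ 191.51648553 -493.07672569  373.77921903] [-0.25860763 -0.06481066 -0.96380583] [ 0.2395381  -0.97088643  0.00101412]
588 303 [ 331. -631.  166.]
428 248 [ 445. -307.  148.]
574 147 [ 680. -648.  116.]
300 60 [883. -27. 118.]
```

>>> servo_tool:
  moves: [0, 0, 0, -0.335, -1, -0.15, -1, 0, 0, 0, -0.335, -1, -0.15, -1, 0, 0, 0, -0.335, -1, -0.15, -1, 0, 0, 0, -0.335, -1, -0.15, -1, 0, 0, 0, -0.335, -1, -0.15, -1]

```text
clock: 1.05
position: [260.6, -423.8, 253.3]
tool_rot: [-2.466, 1.946, 0.003]
force: [1.4, -0.1, -0.6]
finger_gap: 85.6
```

>>> servo_tool:
  moves: [0, 0, 0, -0.335, -1, -0.1, -1, 0, 0, 0, -0.335, -1, -0.1, -1, 0, 0, 0, -0.335, -1, -0.1, -1, 0, 0, 0, -0.335, -1, -0.1, -1, 0, 0, 0, 0, 0, 0, -1]

```text
clock: 1.55
position: [374.6, -351.7, 267.1]
tool_rot: [-2.469, 1.941, -0.002]
force: [-0.7, -0.8, -0.6]
finger_gap: 85.3
```

Run:
```python
from h import *
togo((445,-307,270))
im,d=env.capture("wrist"); save("w1",im); c=cam("wrist")
print(proj(c,(445,-307,138)))
r=env.tip_of("wrist","wide_knob"); print(r)
for q in r: print(at_z(c,*q["at"],138).round(1))
```

```text
clk 1.55 pos [ 374.6 -351.7  267.1] gap 85.3 F [-0.7 -0.8 -0.6]
toolX [ 0.236 -0.972  0.   ] toolZ [ 0.001 -0.    -1.   ] world d [70.4 44.7  2.9] tool units [-0.893 -2.632 -0.095]
[278.98712332 110.91976172]
[{'at': [71.0, 195.3], 'conf': 0.7}, {'at': [280.9, 112.8], 'conf': 0.58}]
[ 356.  -177.5  138. ]
[ 444.1 -308.5  138. ]
```

View pics/w1.png

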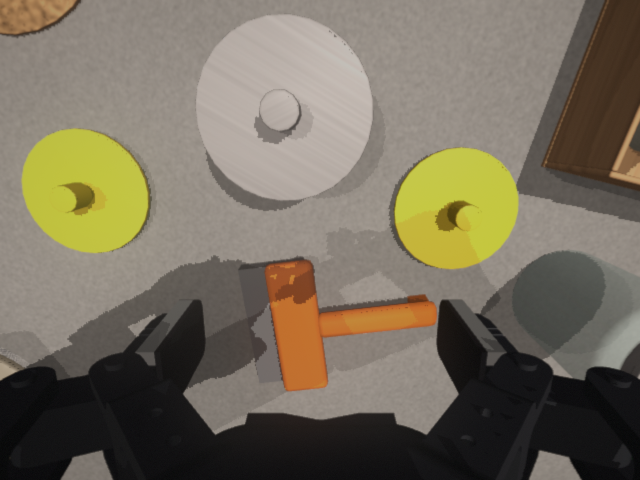

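The steel knob's top is at (280,109), and the network's 0.58 hit at (281,113) lands on it, giving about (444,-308). Its 0.70 hit at (71,195) is a yellow lid. I'll move above the knob.

>>> servo_tool:
  moves: [0, 0, 0, -0.32, -0.95, 0.1, -1, 0, 0, 0, -0.32, -0.95, 0.4, -1, 0, 0, 0, -0.28, -0.8, 0.4, -1, 0, 0, 0, 0, 0, 0, -1, 0, 0, 0, 0, 0, 0, -1]

```text
clock: 2.15
position: [442.3, -311.2, 238.6]
tool_rot: [2.456, -1.954, -0.0]
force: [-0.6, -0.9, 0.4]
finger_gap: 85.4
```

Run:
```python
from h import *
im,d=env.capture("wrist"); save("w2",im); c=cam("wrist")
print(proj(c,(445,-307,152)))
r=env.tip_of("wrist","wide_knob"); print(r)
for q in r: print(at_z(c,*q["at"],138).round(1))
k=np.array([at_depth(c,u,v,d[v,u]) for v in range(0,480) for u in range(640) if d[v,u]>0])
k=k[(np.hypot(k[:,0]-445,k[:,1]+307)<40)]
t=k[(k[:,2]>146)&(k[:,2]<158)]; 
if len(t): print(len(t),t.mean(0),t.min(0),t.max(0)); print(cv2.minEnclosingCircle(t[:,:2].astype(np.float32)))
togo((445,-307.5,124))
```

```text
[314.78166729 239.57531774]
[{'at': [95.0, 283.0], 'conf': 0.95}, {'at': [313.6, 231.7], 'conf': 0.74}, {'at': [490.2, 293.3], 'conf': 0.73}]
[ 379.1 -171.9  138. ]
[ 446.1 -305.8  138. ]
[ 430.9 -430.9  138. ]
1357 [ 447.47386015 -307.0115499   151.45574449] [ 434.29849808 -319.95918438  146.00458171] [ 459.36416795 -294.48710604  153.98162364]
((446.6460266113281, -307.00634765625), 12.953276634216309)
clk 2.25 pos [ 442.1 -311.4  238.8] gap 85.2 F [ 1.  -0.5 -0.3]
toolX [ 0.224 -0.975  0.002] toolZ [-0.001 -0.002 -1.   ] world d [   2.9    3.9 -114.8] tool units [-0.111 -0.13   3.827]
```

View pics/w2.png

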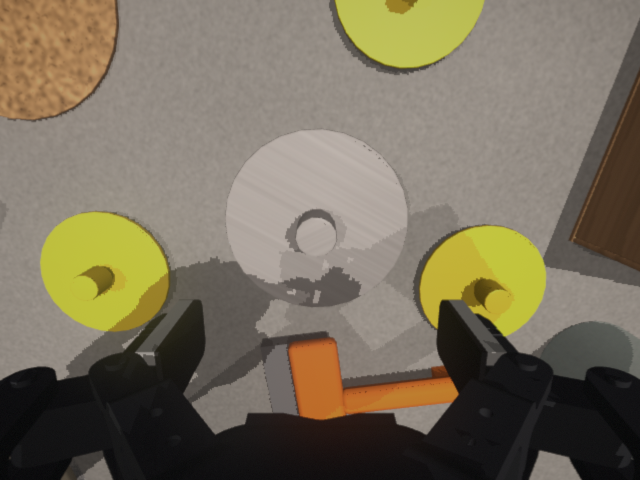

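Knob top at (316,236), giving (446.5,-307) at 152 mm. I'll descend with a small correction.

>>> servo_tool:
  moves: [0, 0, 0, -0.11, -0.16, 0.9, -1, 0, 0, 0, 0, 0, 0.9, -1, 0, 0, 0, 0, 0, 0.7, -1, 0, 0, 0, 0, 0, 0, -1, 0, 0, 0, 0, 0, 0, -1]

```text
clock: 2.75
position: [443.2, -312.6, 166.7]
tool_rot: [2.447, -1.964, 0.013]
force: [-0.0, -0.7, -0.3]
finger_gap: 85.7
```

Run:
```python
from h import *
im,d=env.capture("wrist"); save("w3",im); c=cam("wrist")
print(proj(c,(446,-307,152)))
k=np.array([at_depth(c,u,v,d[v,u]) for v in range(0,480) for u in range(640) if d[v,u]>0])
k=k[(np.hypot(k[:,0]-445,k[:,1]+307)<25)]
t=k[(k[:,2]>146)&(k[:,2]<158)]; 
if len(t): print(len(t),t.mean(0),t.min(0),t.max(0)); print(cv2.minEnclosingCircle(t[:,:2].astype(np.float32)))
togo((446.5,-307,124), np.arctan2(-0.975,.224))
```

```text
[309.44297633 284.60227096]
2664 [ 447.86719233 -306.85522549  151.47157004] [ 433.94400167 -319.80812788  146.00524876] [ 459.68780397 -294.33930053  153.93819658]
((446.7726135253906, -306.92230224609375), 12.980721473693848)
clk 2.8 pos [ 443.2 -312.6  166.6] gap 85.6 F [-0.1  0.4 -0.5]
toolX [ 0.217 -0.976  0.009] toolZ [ 0.004 -0.008 -1.   ] world d [  3.3   5.6 -42.6] tool units [-0.171 -0.143  1.419]
turn units [-0.02 -0.1  -0.08]
```

View pics/w3.png

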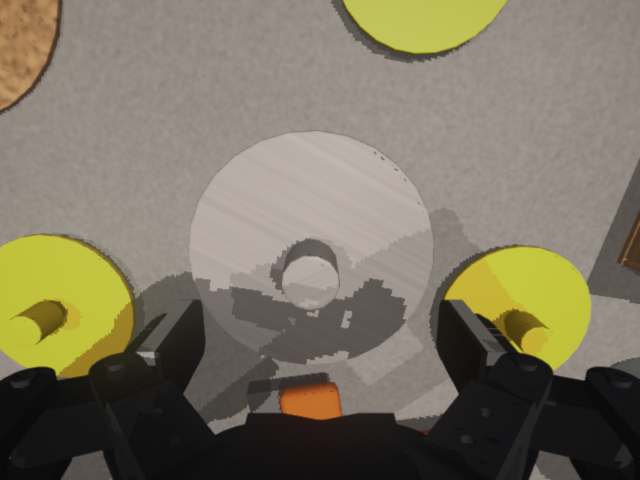

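>>> servo_tool:
  moves: [0, -0.1, -0.08, -0.18, -0.15, 0.4, -1, 0, 0, 0, 0, 0, 0.5, -1, 0, 0, 0, 0, 0, 0.45, -1, 0, 0, 0, 0, 0, 0, -1]

```text
clock: 3.2
position: [447.6, -307.0, 125.7]
tool_rot: [-2.456, 1.956, -0.009]
force: [0.1, 0.8, -0.2]
finger_gap: 85.4
```

Run:
```python
from h import *
im,d=env.capture("wrist"); save("w4",im); c=cam("wrist")
print(proj(c,(446.5,-307,152)))
togo((446.5,-307,124), np.arctan2(-0.975,.224))
```

```text
[319.92084762 343.54696484]
clk 3.25 pos [ 447.9 -307.3  126.8] gap 85.1 F [ 1.2 -0.1  0.1]
toolX [ 0.224 -0.975  0.004] toolZ [ 0.007 -0.003 -1.   ] world d [-1.4  0.3 -2.8] tool units [-0.02   0.044  0.093]
turn units [-0.07 -0.05 -0.  ]
```

View pics/w4.png

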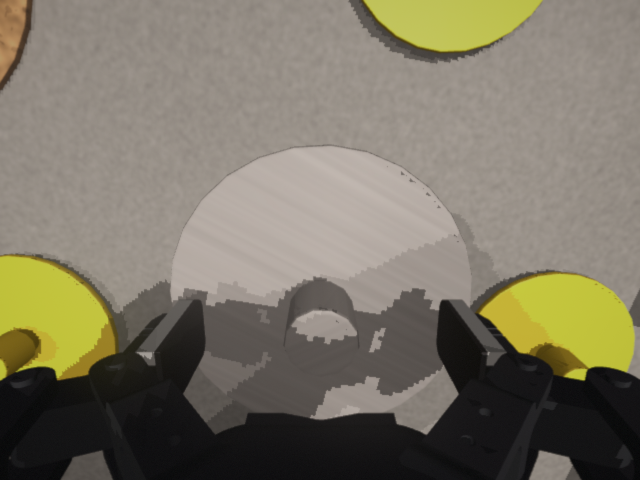

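The knob is centred between the fingers at (321,335). I'll close on it.

>>> servo_tool:
  moves: [0, 0, 0, 0, 0.04, 0.05, 0.2, 0, 0, 0, 0, 0, 0, 0.4, 0, 0, 0, 0, 0, 0, 1, 0, 0, 0, 0, 0, 0, 1, 0, 0, 0, 0, 0, 0, 1]
  grip_force: 60

```text
clock: 3.75
position: [447.4, -308.2, 126.9]
tool_rot: [-2.456, 1.956, -0.016]
force: [1.0, -1.3, -0.9]
finger_gap: 24.0
```

>>> servo_tool:
  moves: [0, 0, 0, 0, 0, 0, 1, 0, 0, 0, 0, 0, 0, 1, 0, 0, 0, 0, 0, 0, 1]

```text
clock: 4.05
position: [447.4, -308.2, 126.9]
tool_rot: [-2.456, 1.956, -0.016]
force: [0.7, -0.7, 0.5]
finger_gap: 24.0
```

Run:
```python
from h import *
im,d=env.capture("wrist"); save("w5",im)
togo((446.5,-307,124), np.arctan2(-0.975,.224))
```

```text
clk 4.1 pos [ 447.4 -308.2  126.9] gap 24.2 F [ 0.3  0.1 -0.5]
toolX [ 0.224 -0.975  0.007] toolZ [ 0.009 -0.005 -1.   ] world d [-0.9  1.2 -2.9] tool units [-0.046  0.021  0.097]
turn units [-0.09 -0.08 -0.  ]
```

View pics/w5.png

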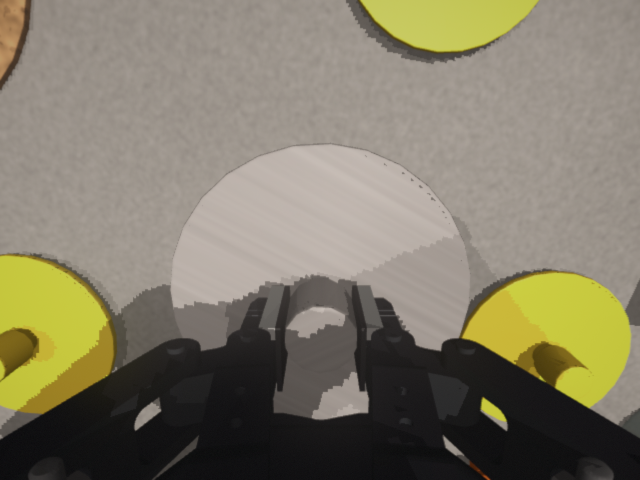

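Both pads are on the knob (columns 285–360). I'll lift slowly.

>>> servo_tool:
  moves: [0, 0, 0, 0, 0, -0.2, 1, 0, 0, 0, 0, 0, -0.3, 1, 0, 0, 0, 0, 0, -0.4, 1, 0, 0, 0, 0, 0, -0.5, 1, 0, 0, 0, 0, 0, -0.5, 1]
  grip_force: 80

```text
clock: 4.6
position: [445.5, -306.9, 184.9]
tool_rot: [-2.456, 1.956, -0.006]
force: [0.8, 0.6, -2.0]
finger_gap: 23.6
```

>>> servo_tool:
  moves: [0, 0, 0, 0, 0, -0.6, 1, 0, 0, 0, 0, 0, -0.6, 1, 0, 0, 0, 0, 0, -0.5, 1, 0, 0, 0, 0, 0, -0.3, 1, 0, 0, 0, 0, 0, 0, 1]

```text
clock: 5.1
position: [445.8, -307.1, 254.7]
tool_rot: [-2.456, 1.956, -0.018]
force: [0.4, 1.0, -2.6]
finger_gap: 23.5
```

Run:
```python
from h import *
im,d=env.capture("wrist"); save("w6",im)
im,d=env.capture("side"); save("s6",im)
togo((548,-8,270), 0)
print(env.get_state()["torque"])
```

```text
clk 5.2 pos [ 445.4 -306.9  252.7] gap 23.8 F [-0.6 -1.  -2.3]
toolX [ 0.224 -0.975  0.006] toolZ [ 0.008 -0.004 -1.   ] world d [102.6 298.9  17.3] tool units [-8.941 -5.567 -0.587]
turn units [ -0.02  -0.11 -15.41]
[0.01723565 0.05358946 0.01452377]
```

View pics/s6.png

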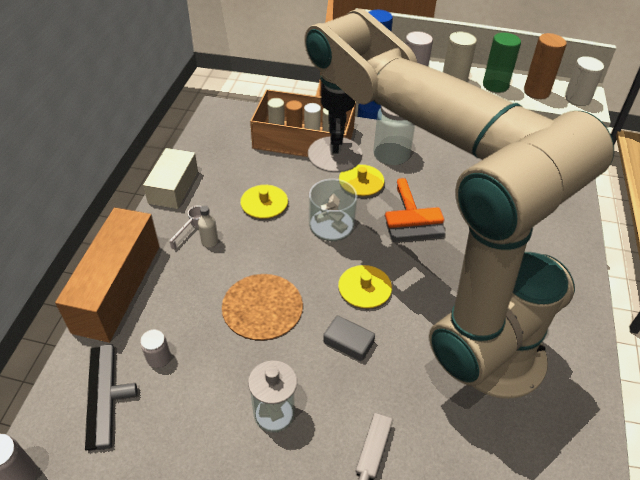

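View pics/w6.png

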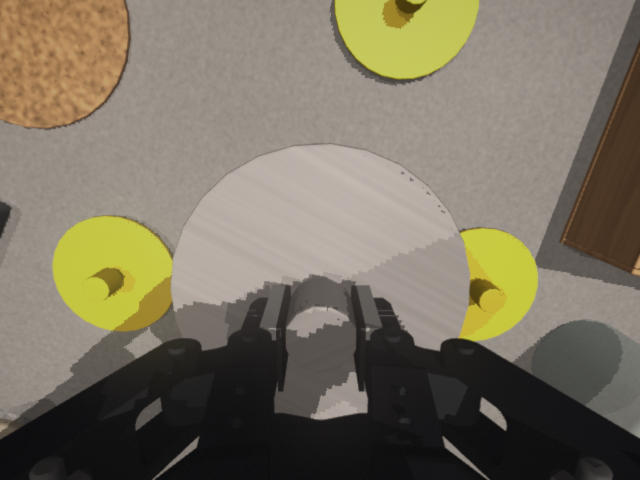

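The lid is lifted level in the grip, and the open jar stays put at side (332,210). Next I'll carry the lid toward the mat and measure the mat again with the wrist camera on the way.

>>> servo_tool:
  moves: [0, 0, 0, -0.4, -0.2, 0, 1, 0, 0, 0, -0.7, -0.3, 0, 1, 0, 0, 0, -0.8, -0.3, 0, 1, 0, 0, 0, -0.8, -0.3, 0, 1, 0, 0, 0, -0.8, -0.3, 0, 1]

```text
clock: 5.7
position: [461.7, -189.8, 246.6]
tool_rot: [-2.452, 1.962, 0.003]
force: [-1.0, 0.6, -2.5]
finger_gap: 23.5
```

>>> servo_tool:
  moves: [0, 0, 0, -0.8, -0.2, 0, 1, 0, 0, 0, -0.8, -0.2, 0, 1, 0, 0, 0, -0.7, 0, 0, 1, 0, 0, 0, -0.4, 0, 0, 1, 0, 0, 0, 0, 0, 0, 1]

```text
clock: 6.2
position: [453.7, -97.8, 242.2]
tool_rot: [-2.459, 1.955, 0.016]
force: [0.2, 0.1, -3.0]
finger_gap: 23.7
```

Run:
```python
from h import *
im,d=env.capture("wrist"); save("w7",im); c=cam("wrist")
togo((548,-8,270), np.arctan2(-0.975,.224))
hsv=cv2.cvtColor(im,cv2.COLOR_RGB2HSV)
mk=((hsv[...,0]<20)&(hsv[...,1]>110)&(hsv[...,2]>60)).astype(np.uint8)
mk=cv2.morphologyEx(mk,cv2.MORPH_CLOSE,np.ones((9,9)))
n,L,st,_=cv2.connectedComponentsWithStats(mk); i=1+np.argmax(st[1:,4]); print(st[i])
cn=max(cv2.findContours((L==i).astype(np.uint8),0,cv2.CHAIN_APPROX_NONE)[0],key=len)[:,0]
Q=np.array([at_z(c,x,y,6)[:2] for x,y in cn if 3<x<636 and 3<y<476])
from scipy.optimize import least_squares
r=least_squares(lambda p:np.hypot(*(Q-p).T)-95,(548,-8),loss="soft_l1",f_scale=1); e=np.hypot(*(Q-r.x).T)-95
print("mat",r.x,np.median(abs(e)),len(Q))
try: print(env.tip_of("wrist","mat"))
except Exception as ex: print(ex)
```

```text
clk 6.25 pos [453.8 -98.5 242.1] gap 23.9 F [-0.5 -0.4 -3.8]
toolX [ 0.225 -0.974 -0.008] toolZ [-0.008  0.006 -1.   ] world d [94.2 90.5 27.9] tool units [-2.241 -3.731 -0.935]
turn units [0.07 0.09 0.01]
[  148     0   208   175 29510]
mat [554.89776569  -8.58200675] 2.819907361716588 437
[{'at': [252.1, 75.9], 'conf': 0.87}]
```

View pics/w7.png

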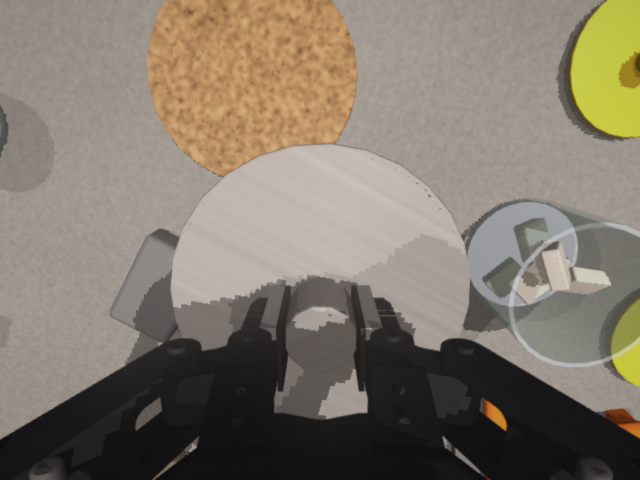

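Run:
```python
from h import *
im=cv2.cvtColor(cv2.imread("pics/w7.png"),cv2.COLOR_BGR2RGB); c=cam("wrist")
hsv=cv2.cvtColor(im,cv2.COLOR_RGB2HSV)
mk=((hsv[...,0]<20)&(hsv[...,1]>110)&(hsv[...,2]>60)).astype(np.uint8)
mk=cv2.morphologyEx(mk,cv2.MORPH_CLOSE,np.ones((9,9)))
n,L,st,_=cv2.connectedComponentsWithStats(mk); i=1+np.argmax(st[1:,4])
cn=max(cv2.findContours((L==i).astype(np.uint8),0,cv2.CHAIN_APPROX_NONE)[0],key=len)[:,0]
Q=np.array([at_z(c,x,y,6)[:2] for x,y in cn if 3<y<476 and y<(165 if x<220 else 125)])
from scipy.optimize import least_squares
r=least_squares(lambda p:np.hypot(*(Q-p[:2]).T)-p[2],(548,-8,95),loss="soft_l1",f_scale=1); print(r.x,r.cost,len(Q))
print("net",at_z(c,252.1,75.9,0))
togo((548,-8,242), np.arctan2(-0.975,.224))
print(env.get_state()["joint_positions"].round(2))
```

```text
[549.74336907 -11.69143677  93.18586281] 13.651470618243978 288
net [551.21237038 -10.84918552   0.        ]
clk 6.3 pos [454.  -99.3 242.3] gap 23.4 F [ 0.3 -1.5 -2.5]
toolX [ 0.224 -0.975 -0.008] toolZ [-0.008  0.006 -1.   ] world d [94.  91.3 -0.3] tool units [-2.263 -3.736  0.004]
turn units [0.07 0.09 0.  ]
[-0.3  -0.12  1.54  0.    1.72  1.05]
```

>>> servo_tool:
  moves: [0.07, 0.09, 0, -0.3, -0.5, 0, 1, 0, 0, 0, -0.5, -0.85, 0, 1, 0, 0, 0, -0.5, -0.85, 0.2, 1, 0, 0, 0, -0.5, -0.85, 0.4, 1, 0, 0, 0, -0.35, -0.55, 0.4, 1]

```text
clock: 6.8
position: [549.2, -16.8, 212.9]
tool_rot: [-2.446, 1.971, -0.009]
force: [-0.8, 1.2, -2.0]
finger_gap: 23.4
```

>>> servo_tool:
  moves: [0, 0, 0, 0, 0, 0.7, 1, 0, 0, 0, 0, 0, 0.8, 1, 0, 0, 0, 0, 0, 0.6, 1, 0, 0, 0, 0, 0, 0.2, 1, 0, 0, 0, 0, 0, 0, 1]

```text
clock: 7.3
position: [551.4, -20.0, 137.4]
tool_rot: [2.441, -1.973, 0.004]
force: [-0.3, -1.3, -2.1]
finger_gap: 24.0
```

Run:
```python
from h import *
im,d=env.capture("wrist"); save("w8",im); im,d=env.capture("side"); save("s8",im)
im,d=env.capture("top"); save("t8",im)
togo((548.5,-9,31), np.arctan2(-0.975,.224))
c=cv2.imread("pics/s8.png")[200:380,160:380]; w=cv2.resize(cv2.imread("pics/w8.png"),(400,300))
cv2.imwrite("pics/c8.png",np.hstack([cv2.resize(c,(366,300)),w]))
```

```text
clk 7.45 pos [552.2 -19.7 139.5] gap 24.0 F [ 0.7 -0.7 -2.6]
toolX [ 0.21  -0.978  0.005] toolZ [ 0.003 -0.004 -1.   ] world d [  -3.7   10.7 -108.5] tool units [-0.391  0.055  3.615]
turn units [-0.03 -0.06 -0.16]
```

View pics/c8.png

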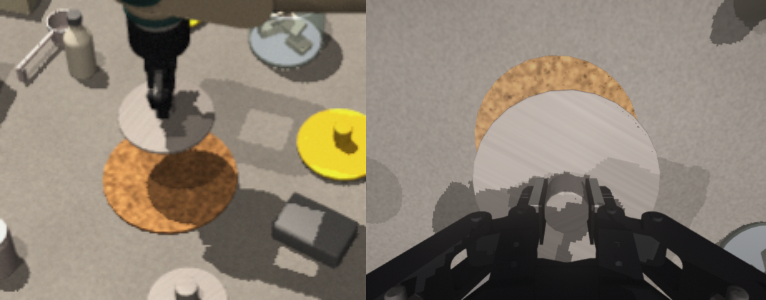

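The lid hangs above the mat and is about 11 mm off toward -y. I'll correct that and come down.

>>> servo_tool:
  moves: [-0.03, -0.06, -0.16, -0.39, 0.06, 0.4, 1, 0, 0, 0, 0, 0, 0.7, 1, 0, 0, 0, 0, 0, 0.7, 1, 0, 0, 0, 0, 0, 0.5, 1, 0, 0, 0, 0, 0, 0, 1]

```text
clock: 7.95
position: [549.3, -5.6, 70.9]
tool_rot: [-2.457, 1.949, -0.007]
force: [-1.0, -0.9, -2.9]
finger_gap: 23.6
```

Run:
```python
from h import *
im,d=env.capture("wrist"); save("w9",im); c=cam("wrist")
togo((548.5,-9,31), np.arctan2(-0.975,.224))
hsv=cv2.cvtColor(im,cv2.COLOR_RGB2HSV)
for a in np.linspace(0,2*np.pi,24,endpoint=False):
    p=proj(c,(548.5+95*np.cos(a),-9+95*np.sin(a),6)); cv2.circle(im,(int(p[0]),int(p[1])),2,(0,0,255),-1)
save("w9o",im)
```

```text
clk 8.0 pos [549.9  -5.6  72.2] gap 23.7 F [ 0.4 -0.2 -2. ]
toolX [ 0.227 -0.974  0.001] toolZ [ 0.009  0.002 -1.   ] world d [ -1.4  -3.4 -41.2] tool units [0.098 0.085 1.373]
turn units [-0.11 -0.01  0.04]
```

View pics/w9o.png

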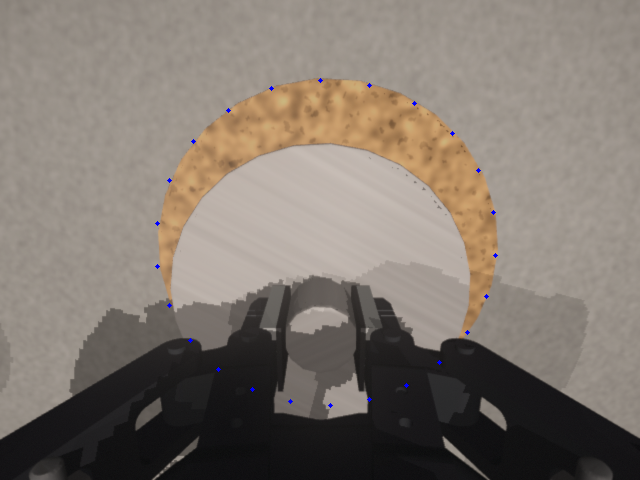

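The projected mat circle matches its rim. The lid is about 3 mm off, so I'll correct that and lower gently.

>>> servo_tool:
  moves: [-0.11, 0, 0.04, 0.1, 0.08, 0.4, 1, 0, 0, 0, 0, 0, 0.3, 1, 0, 0, 0, 0, 0, 0.2, 1, 0, 0, 0, 0, 0, 0.1, 1, 0, 0, 0, 0, 0, 0, 1]

```text
clock: 8.5
position: [549.8, -9.0, 42.6]
tool_rot: [-2.457, 1.955, -0.006]
force: [-0.7, -0.3, -2.6]
finger_gap: 23.5
```

Run:
```python
from h import *
togo((548.5,-9,31), np.arctan2(-0.975,.224))
```

```text
clk 8.5 pos [549.8  -9.   42.6] gap 23.5 F [-0.7 -0.3 -2.6]
toolX [ 0.224 -0.974  0.002] toolZ [ 0.004 -0.001 -1.   ] world d [ -1.3  -0.  -11.6] tool units [-0.009  0.044  0.386]
turn units [-0.04 -0.02  0.01]
```

>>> servo_tool:
  moves: [0, 0, 0, 0, 0.04, 0.15, 1, 0, 0, 0, 0, 0, 0.12, 1, 0, 0, 0, 0, 0, 0.08, 1, 0, 0, 0, 0, 0, 0, 1]

```text
clock: 8.9
position: [549.0, -9.3, 31.9]
tool_rot: [-2.456, 1.955, -0.007]
force: [-0.1, 0.1, -2.6]
finger_gap: 23.9
```

Not in contact yet, since the force still shows the lid's weight. I'll go down a millimetre or two at a time.

>>> servo_tool:
  moves: [0, 0, 0, 0, 0, 0.05, 1, 0, 0, 0, 0, 0, 0, 1]

```text
clock: 9.1
position: [549.5, -9.3, 31.0]
tool_rot: [-2.456, 1.954, -0.009]
force: [0.1, 0.1, -3.2]
finger_gap: 23.7
```

>>> servo_tool:
  moves: [0, 0, 0, 0, 0, 0.05, 1, 0, 0, 0, 0, 0, 0, 1]

```text
clock: 9.3
position: [549.9, -9.4, 31.2]
tool_rot: [-2.455, 1.954, -0.01]
force: [-0.1, -0.3, -3.4]
finger_gap: 23.8
```

>>> servo_tool:
  moves: [0, 0, 0, 0, 0, 0.08, 1, 0, 0, 0, 0, 0, 0, 1]

```text
clock: 9.5
position: [550.6, -9.4, 31.3]
tool_rot: [-2.455, 1.953, -0.012]
force: [-0.4, -0.1, -2.4]
finger_gap: 23.8
```

>>> servo_tool:
  moves: [0, 0, 0, 0, 0, 0.08, 1, 0, 0, 0, 0, 0, 0, 1]

```text
clock: 9.7
position: [551.3, -9.5, 31.1]
tool_rot: [-2.454, 1.953, -0.014]
force: [-0.3, 0.2, -3.5]
finger_gap: 23.7
```

Run:
```python
from h import *
s=env.get_state(); print(s["joint_positions"].round(3),s["joint_torque"].round(1),s["torque"].round(2))
im,d=env.capture("wrist"); save("w10",im); im,d=env.capture("side"); save("s10",im)
togo((548.5,-9,29), np.arctan2(-0.975,.224))
c=cv2.imread("pics/s10.png")[220:370,180:340]; w=cv2.resize(cv2.imread("pics/w10.png"),(440,330))
cv2.imwrite("pics/c10.png",np.hstack([cv2.resize(c,(352,330)),w]))
```

```text
[-8.400e-02  2.790e-01  1.561e+00 -1.000e-03  1.291e+00  1.261e+00] [  0.  -45.3 -33.7  -0.    0.1   0. ] [ 0.03 -0.01 -0.03]
clk 9.8 pos [551.4  -9.5  30.8] gap 23.6 F [-1.1 -0.7  1.6]
toolX [ 0.225 -0.974  0.004] toolZ [ 0.011 -0.002 -1.   ] world d [-2.9  0.5 -1.8] tool units [-0.038  0.09   0.06 ]
turn units [-0.11 -0.05  0.01]
```

View pics/c10.png

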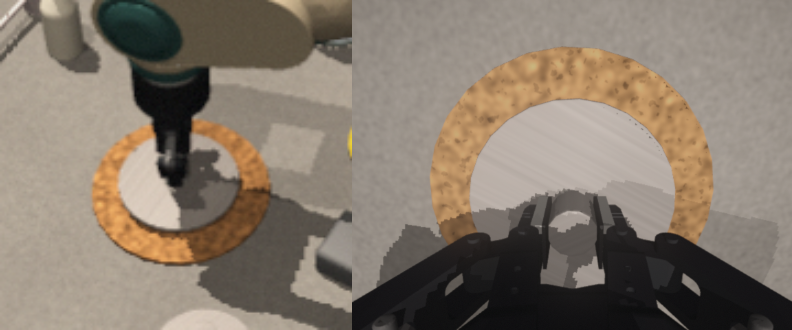

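>>> servo_tool:
  moves: [-0.11, -0.05, 0, 0, 0.06, 0.12, 1, 0, 0, 0, 0, 0, 0, 1]

```text
clock: 10.0
position: [551.9, -9.4, 31.5]
tool_rot: [-2.455, 1.953, -0.006]
force: [-0.0, -0.2, -3.8]
finger_gap: 23.5
```

Run:
```python
from h import *
F=[]
togo((548.5,-9,29), np.arctan2(-0.975,.224))
for i in range(3):
    im,d=env.capture("wrist"); s=env.get_state(); print(s["force"].round(1),s["torque"].round(2),s["position"].round(1))
c=cam("wrist")
k=np.array([at_depth(c,u,v,d[v,u]) for v in range(0,480,2) for u in range(0,640,2) if d[v,u]>0])
r=np.hypot(k[:,0]-548.5,k[:,1]+9)
# lid far rim band vs mat
l=k[(r>40)&(r<60)&(k[:,0]>550)]; m=k[(r>72)&(r<90)&(k[:,0]>550)]
l=l[l[:,2]<45]; print("lid z",np.median(l[:,2]),"mat z",np.median(m[:,2]))
A=np.c_[l[:,0]-548,l[:,1]+9,np.ones(len(l))]; print("plane",np.linalg.lstsq(A,l[:,2],rcond=None)[0])
```

```text
clk 10.0 pos [551.9  -9.4  31.5] gap 23.5 F [-0.  -0.2 -3.8]
toolX [ 0.225 -0.974  0.   ] toolZ [ 0.006  0.001 -1.   ] world d [-3.4  0.4 -2.5] tool units [-0.04   0.108  0.082]
turn units [-0.07 -0.    0.01]
[ 0.3 -0.2 -2.2] [-0.01 -0.02 -0.01] [552.   -9.4  31.3]
[-0.5  0.9  5.5] [-0.04  0.01  0.  ] [551.7  -9.4  30.8]
[-0.8  0.6  4.3] [ 0.08 -0.06 -0.02] [551.7  -9.4  30.8]
lid z 19.86243184414844 mat z 5.882360065180784
plane [ 1.55353175e-03 -7.85769382e-04  1.98153803e+01]
```

The lid's upper face measures 19.9 mm (20 expected when seated), it is level, and contact force shows. I'll release slowly.

>>> servo_tool:
  moves: [0, 0, 0, 0, 0, 0.03, 0.4, 0, 0, 0, 0, 0, 0, 0.2, 0, 0, 0, 0, 0, 0, -0.2, 0, 0, 0, 0, 0, 0, -0.6, 0, 0, 0, 0, 0, 0, -1]
  grip_force: 20

```text
clock: 10.65
position: [550.9, -9.6, 28.7]
tool_rot: [-2.456, 1.954, -0.003]
force: [-0.8, 0.7, 0.2]
finger_gap: 75.8
```

>>> servo_tool:
  moves: [0, 0, 0, 0, 0, 0, -1, 0, 0, 0, 0, 0, 0, -1, 0, 0, 0, 0, 0, 0, -1]

```text
clock: 10.95
position: [550.7, -9.6, 28.2]
tool_rot: [-2.457, 1.955, -0.002]
force: [-1.2, -0.2, -0.8]
finger_gap: 85.1
```

Run:
```python
from h import *
im,d=env.capture("wrist"); save("w11",im)
togo((548.5,-9,150), np.arctan2(-0.975,.224))
```

```text
clk 11.0 pos [550.7  -9.6  28.2] gap 85.4 F [0.3 1.  0.4]
toolX [ 0.225 -0.974 -0.001] toolZ [ 0.002  0.001 -1.   ] world d [ -2.2   0.6 121.8] tool units [-0.038  0.057 -4.062]
turn units [-0.03  0.01  0.01]
```

View pics/w11.png

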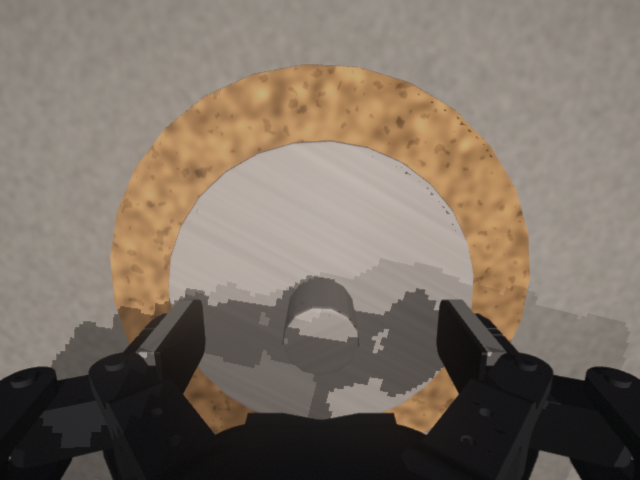

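The knob stands free at (321,330) and the fingers are clear of it at columns 204 and 440. I'll retreat straight up, then back.

>>> servo_tool:
  moves: [0, 0, 0, 0, 0, -0.5, -1, 0, 0, 0, 0, 0, -0.8, -1, 0, 0, 0, 0, 0, -0.9, -1, 0, 0, 0, 0, 0, -1, -1, 0, 0, 0, 0, 0, -1, -1]

```text
clock: 11.5
position: [548.0, -9.5, 157.8]
tool_rot: [2.457, -1.955, -0.009]
force: [0.0, 0.2, 0.6]
finger_gap: 85.5
```

>>> servo_tool:
  moves: [0, 0, 0, 0, 0, -1, -1, 0, 0, 0, 0, 0.8, -0.8, -1, 0, 0, 0, 0, 0.9, -0.4, -1, 0, 0, 0, 0, 0.6, 0, -1, 0, 0, 0, 0, 0, 0, -1]

```text
clock: 12.0
position: [480.7, -25.6, 239.6]
tool_rot: [-2.453, 1.951, -0.015]
force: [0.6, 0.3, -0.7]
finger_gap: 85.9
```

Run:
```python
from h import *
im,d=env.capture("wrist"); save("w12",im); c=cam("wrist")
k=np.array([at_depth(c,u,v,d[v,u]) for v in range(0,480) for u in range(0,640) if d[v,u]>0])
r=np.hypot(k[:,0]-548.5,k[:,1]+9)
n=k[r<95]
t=n[n[:,2]>48]; l=n[(n[:,2]>16)&(n[:,2]<24)]
print("knob top",t[:,2].max(),np.median(t[:,2]),cv2.minEnclosingCircle(t[:,:2].astype(np.float32))); print("lid",np.median(l[:,2]),cv2.minEnclosingCircle(l[:,:2].astype(np.float32)))
mm=k[(k[:,2]>3.5)&(k[:,2]<9)&(r<120)]
hsv=cv2.cvtColor(im,cv2.COLOR_RGB2HSV); mk=((hsv[...,0]<20)&(hsv[...,1]>110)&(hsv[...,2]>60)).astype(np.uint8)
mk=cv2.morphologyEx(mk,cv2.MORPH_OPEN,np.ones((3,3)))
ys,xs=np.where(mk); Q=np.array([at_z(c,x,y,6)[:2] for x,y in zip(xs,ys)]); Q=Q[np.hypot(*(Q-[548,-9]).T)<110]; print("mat",cv2.minEnclosingCircle(Q.astype(np.float32)))
im,d=env.capture("side"); save("s12",im); im,d=env.capture("top"); save("t12",im)
togo((0,0,0))
```

```text
knob top 338.87509131579856 315.16611664975693 ((492.4937744140625, -22.564573287963867), 74.30805206298828)
lid 20.048975076791685 ((552.6016845703125, -9.260587692260742), 64.0340576171875)
mat ((550.3399658203125, -9.495047569274902), 93.9527359008789)
clk 12.15 pos [482.1 -25.2 238. ] gap 85.5 F [-0.4  0.8  0.1]
toolX [ 0.226 -0.974  0.002] toolZ [ 0.01  0.   -1.  ] world d [-482.1   25.2 -238. ] tool units [-4.466 15.541  7.771]
```

View pics/s12.png

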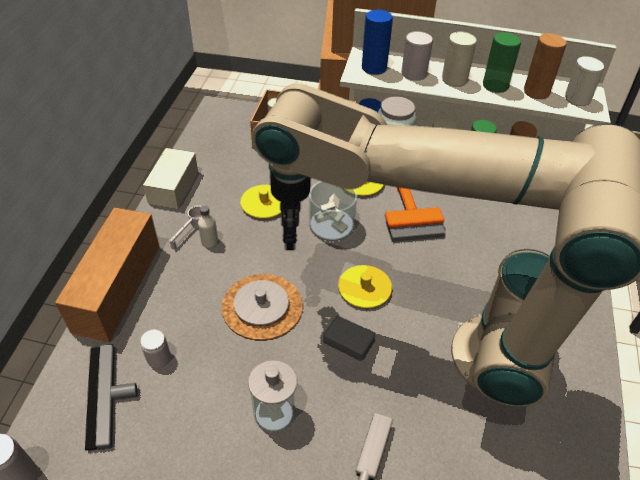

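View pics/w12.png

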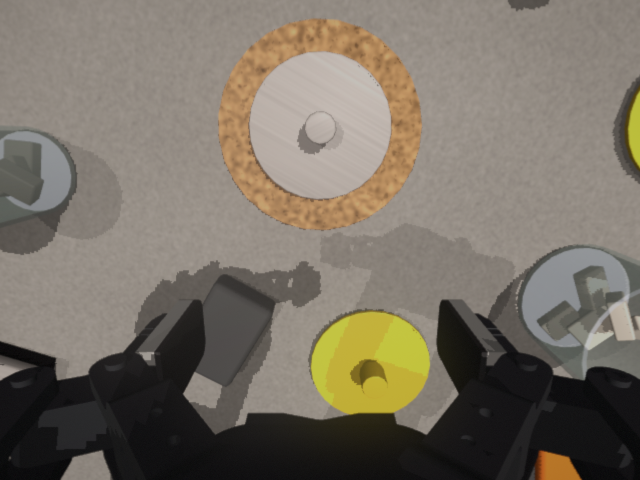

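The lid sits level and knob up in the middle of the mat: wrist (320,127), side (262,300). The wide jar stands open at side (332,212), and the narrow jar is closed and unmoved at side (272,395). I'm handing the job in.

```bash
python3 -c "
from workcell import env
print(env.sign_off())"
```

```text
the job is handed in; nothing more can be done
None
```

The steel lid is off the wide jar and standing knob up in the middle of the cork mat. I lifted it by the knob, set it down under control and backed the arm clear. I handed the job in at about 12 s of the 43 s allowed; the sign-off gives no verdict.

**Last checks:**
- **Lid position:** its centre measured (552.6, -9.3) and the mat's (550.3, -9.5), so it is about 2 mm off centre.
- **Lid seating:** its upper face is at 20.0 mm, which is the height expected with the plug standing on the mat.
- **Jars:** both stand where they were by eye in the side picture, and the narrow jar is still closed.
- **Forces:** every wrist force reading I took was below 6 N.

**What disagreed or failed:**
- **Knob position:** before I moved, the top and side estimates of the knob differed by about 15 mm. I settled it with depth and the wrist camera.
- **Look-alikes:** the network ranked a yellow lid above the steel one in the wrist pictures, so I chose by the description.
- **Grip opening:** it read about 24 mm on the 26 mm knob, but the grip held.
- **Knob-top height:** my final depth check for it failed because it picked up the gripper. "Knob up" therefore rests on the pictures and the lid's height.

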